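# Put away the loose optics and clamps after a teardown

## Robot

A 6-joint arm with a two-finger parallel gripper is mounted at the origin on the work surface. World frame = base frame: x ahead of the robot, y to its left, z up, the work surface at z = 0. Lengths are in m, angles in degrees, forces in N, time in s.
With the tool pointing down it reaches from about 0.4 to 0.825 m from the base axis. Payload 7 kg.
Tool frame: the origin (TCP) lies midway between the tips of the shut fingers; the grasp point (between the pads) lies r.pinch_z behind it (r.pinch_z is the distance from the TCP to the grasp point, in m); z points along the fingers, y is the line along which they close (so a half turn about z gives the same grasp; the last joint's range is limited). The gripper opens to 88 mm and grips with 3 to 60 N. Pads are 19 mm wide; open, the fingers measure 130 mm over their backs; the gripper's body (78 mm by 193 mm) begins 47 mm behind the grasp point.
Start: joints at [-52.019, 20.546, 0.682, 0, -70.136, -16.507], TCP at [0.247, -0.628, 0.227] pointing down, gripper open.
Joint ranges: [-176.03, 176.03], [-82.01, 121.73], [-58.28, 71.71], [-173.87, 95.51], [-174.79, -0.11], [-173.66, 173.66]. Speed limits (degrees/s): [136.94, 136.94, 172.46, 180, 180, 180].

## Interface

Orientations are given as [roll, pitch, yaw] about the fixed x, y, z axes, in that order (R = Rz(yaw) Ry(pitch) Rx(roll)).
In Python, from plant import r, optics, job gives the robot as it stands.
- The arm moves only by the shell command python3 -m crank 'ROWS' [FORCE]. ROWS is JSON, a list of rows, each an object with "xyz": the shift along the tool's x, y, z in units of 30 mm (1.0 is 30 mm), a list of three; "delta_rot": the turn, a rotation vector about the tool's x, y, z in degrees, a list of three; "claw": the closure, from 0 (fully open) to 1 (shut). A call has 1 to 20 rows; each row is the pose to reach, as a shift and turn from the pose commanded when the call began, along the tool's axes at that moment; what a row does not reach only later rows make up. A row lasts 1/8 s, in which the tool goes at most 62.5 mm and 10.7 degrees, less where a joint would pass 70% of its speed; a pose out of reach is approached as far as the arm can. A call with a gripper value outside its range is refused whole. The fingers move at their own pace and stop on an object; FORCE is the grip in N (left out, the last holds). Time passes only in rows, so rows that repeat a pose let the fingers close. It gives the time, the measured TCP pose, the force, the opening and the grip force at its end, in the units of the state.
- r.get_state(): the state, without advancing time (a new reading comes with each control period).
- optics.capture(name): name is "scene" or "side" or "wrist"; returns a dict with "img" (420x560x3 uint8, blue, green, red), "fovy" (degrees; the focal length in pixels is half the picture's height over the tangent of half this angle, whatever the lens; pixels are square), "cx", "cy" (the principal point, pixels), "eye" and "rotation" of the camera in the world; the wrist camera has in their place "hand_eye" (4x4, takes a point from camera to tool coordinates, whose origin is the TCP and whose axes are the flange's). Camera axes: x right, y up, looking along -z (the intrinsics and any distortion apply to the point x, -y, -z); pixel columns grow to the right and rows downward; lengths in m; the calibration is good to about 2 mm. A picture is of the moment at which its call begins: read the wrist's pose just before it. There is no depth.
- job.close_job(): hands the job in; it is judged then, once.
The state is a dict: "time_s": time; "joints": joint angles; "qd": joint speeds; "joint_torque": joint torques, N m; "tcp_pos": TCP position; "eef_rot": TCP orientation; "contact_force": force on the tool from outside, world axes, zero at the start; "moment": the same for the moment, N m; "gripper_width": finger opening in m; "gripper_force": force on a finger pad.
Only numpy, scipy, OpenCV 4.12 (cv2) and the standard library are available. Lean on these libraries where they do the work, as an engineer would, in place of code of your own. Each camera call takes 0.05 s, during which the arm holds its last target. There are 200 camera calls.

## Task

Two parts are left lying loose between the trays on the optical table: a forked aluminium clamp and a round black lens mount with a greenish lens. Put the clamp into the blue tray and the lens mount into the red tray, each lying flat on the tray floor beside the one already there. Lower the lens mount down into its tray before letting go; never drop it.

Things in the scene. Friction and masses are not known exactly. Their poses are not given: they have to be found in the camera images.
- clamp_center (a point): Centre, half-way up, of the loose forked clamp lying flat on the bare table between the trays: silver aluminium bar 76 mm long (its x), 30 mm wide (its y), 12 mm thick, with a 8 mm slot open at its -x end and a dark screw head (12 mm across) rising 7.5 mm above the bar, 12 mm from the centre towards -x. z up; about 80 g. Grip it across the 30 mm width.
- lens_center (a point): Centre, half-way up, of the loose lens mount lying flat on the bare table between the trays: black disc 46 mm in diameter, 16 mm thick, with a steel ring and a greenish lens on its top face. z up; about 60 g. A plain black cap without lens (40 mm across) and the lenses standing upright on posts are other things.
- blue_tray: Open blue plastic tray fixed to the table, 150 (its x) by 200 (its y) by 35 mm high, walls and floor 4 mm. Origin: centre of the underside, on the table; z up, y along the long side. A clamp (along the tray's x) of the same kind already lies in it, centred about 65 mm from the tray's centre towards +y; the rest of the floor is empty. For clamps.
- red_tray: Open red plastic tray fixed to the table, 150 (its x) by 200 (its y) by 35 mm high, walls and floor 4 mm. Origin: centre of the underside, on the table; z up, y along the long side. A lens mount of the same kind already lies in it, centred about 65 mm from the tray's centre towards +y; the rest of the floor is empty. For lens mounts.
Things that resemble listed ones, but are neither listed nor needed, are in the scene too. Of the things that look like the red_tray, take the one that is farthest from the robot's base at the start.

How it is judged (in metres and radians):
At the end, for the whole second after the job is handed in: The clamp is in the blue tray and the lens mount in the red tray: centres inside the walls, each lying flat (within about 14 degrees) on the tray floor (centre less than 18 mm above the table for the clamp, 20 mm for the lens mount), right side up, released and at rest (x of clamp_center in the frame of blue_tray between -0.072 and 0.072 m and y of clamp_center in the frame of blue_tray between -0.097 and 0.097 m and z of clamp_center in the frame of blue_tray below 0.018 m and angle between each of clamp_center, lens_center's own z axis and vertical below 0.25 rad and linear speed of each of clamp, lens below 0.03 m/s and x of lens_center in the frame of red_tray between -0.072 and 0.072 m and y of lens_center in the frame of red_tray between -0.097 and 0.097 m and z of lens_center in the frame of red_tray below 0.02 m); the robot touches nothing.
It fails at once if The lens mount is let go, or dropped, while its centre is more than 50 mm above the table (above the tray's rim) (height (world z) of lens_center above 0.05 m and contact force between lens and the fingers below 0.05 N).
It also fails if it takes over 54 s, if anything falls off the work surface, if the arm or the gripper's body presses on something with over 40 N, if the wrist force passes 120 N, or if a joint passes its speed limit or range.

## Working session

There is one attempt and no reset: what is moved stays moved. The work goes in short steps, Python scripts to look and compute and a shell command to move; the robot and the scene stay as the last step left them, time stands still between calls to the robot, and variables do not carry over. Pictures are saved under pics/ and viewed, at most 10 in all, crops included, and the job is handed in when it is done.

```bash
mkdir -p pics; ls; python3 - <<'E'
from plant import r, optics, job
import cv2,pickle
s=r.get_state();print(s, r.pinch_z)
for n in("scene","side","wrist"):
    c=optics.capture(n);cv2.imwrite(f'pics/{n}0.png',c['img']);c['state']=s;pickle.dump(c,open(f'{n}0.pkl','wb'))
    print(n,{k:v for k,v in c.items() if k not in('img','state')})
E
```

```text
pics
{'time_s': 0.0, 'joints': array([-5.20183579e+01,  2.05917863e+01,  6.34028825e-01, -2.12357354e-02,
       -7.01360499e+01, -1.65075755e+01]), 'qd': array([-0.06483109,  0.05168237,  0.0796007 , -0.06772193,  0.01512693,
        0.09114666]), 'joint_torque': array([-1.07551332e-03, -5.82717419e+01,  2.93057352e+01,  6.99748412e+00,
        6.76450931e-03, -1.60525137e-04]), 'tcp_pos': array([ 0.24691197, -0.62769023,  0.22561716]), 'eef_rot': array([ 1.79904386e+02, -7.51729010e-03, -1.58533159e+02]), 'contact_force': array([ 0.5821278 , -0.30552457, -0.55083722]), 'moment': array([0.02300176, 0.01096207, 0.04356904]), 'gripper_force': 0.0, 'gripper_width': 0.0876138315694516} 0.0188
scene {'fovy': 51.94629879478679, 'cx': 287.0600426859071, 'cy': 213.96613473273976, 'eye': array([ 1.14681543, -0.13422997,  0.58328666]), 'rotation': array([53.70104484,  0.49309589, 77.38789008])}
side {'fovy': 56.181611103146075, 'cx': 281.1787015858193, 'cy': 210.1351278700717, 'eye': array([0.24165044, 0.73099844, 0.4781041 ]), 'rotation': array([  58.22603607,    0.7144922 , -165.72009932])}
wrist {'fovy': 66.78487641180564, 'cx': 280.8239052927912, 'cy': 205.08410033611392, 'hand_eye': array([[-2.78450643e-04,  9.59876620e-01,  2.80422534e-01,
         7.59169157e-02],
       [ 9.99999739e-01,  8.04317459e-05,  7.17652804e-04,
         7.37221692e-04],
       [ 6.66303273e-04,  2.80422661e-01, -9.59876392e-01,
        -1.56809977e-01],
       [ 0.00000000e+00,  0.00000000e+00,  0.00000000e+00,
         1.00000000e+00]])}
```

View pics/scene0.png

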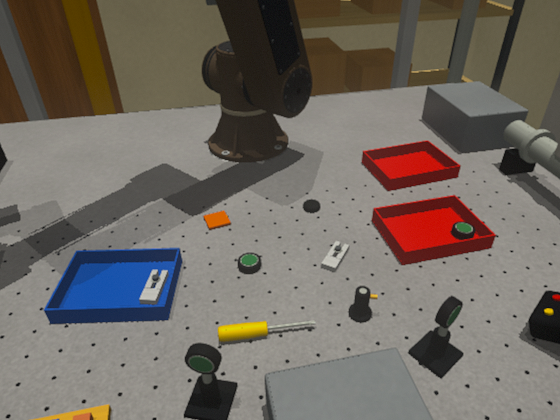

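View pics/side0.png

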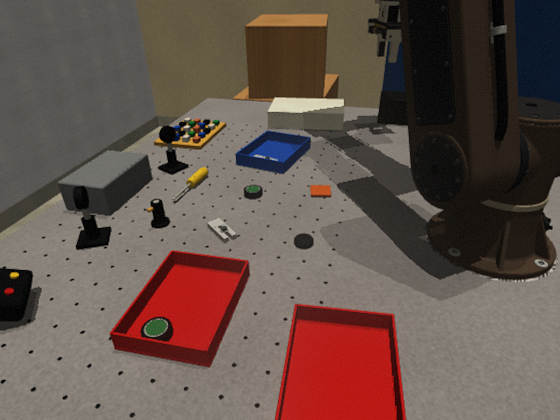

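Both views show the same layout. Scene pixels, with side pixels where I have them:
- **Lens mount candidates:** the loose green lens at scene (249,263), side (253,191). I rule out the plain cap at (312,206), the lens already in the tray at (463,229), and the upright lenses at (203,358) and (450,312).
- **Clamp candidates:** the loose clamp at (336,256), side (223,230). I rule out the one already in the blue tray at (153,285).
- **Red trays:** the far one at (432,229), which holds a lens mount. I rule out the empty one nearer the base at (410,164).

```bash
cat > h.py <<'E'
import numpy as np,cv2,pickle
from scipy.spatial.transform import Rotation as R
def cam(c,state=None):
    f=210/np.tan(np.radians(c['fovy']/2))
    if 'eye' in c: return f,np.array(c['eye']),R.from_euler('xyz',c['rotation'],degrees=True).as_matrix()
    s=state; Rt=R.from_euler('xyz',s['eef_rot'],degrees=True).as_matrix(); H=c['hand_eye']
    return f,Rt@H[:3,3]+s['tcp_pos'],Rt@H[:3,:3]
def ray(c,px,z,state=None):
    f,e,M=cam(c,state if state is not None else c.get('state'))
    px=np.atleast_2d(px).astype(float)
    d=np.c_[(px[:,0]-c['cx'])/f,-(px[:,1]-c['cy'])/f,-np.ones(len(px))]@M.T
    return e+d*((z-e[2])/d[:,2])[:,None]
def proj(c,P,state=None):
    f,e,M=cam(c,state if state is not None else c.get('state'))
    q=(np.atleast_2d(P)-e)@M; return np.c_[c['cx']+f*q[:,0]/-q[:,2],c['cy']-f*q[:,1]/-q[:,2]]
def blobs(m,amin=30):
    n,l,s,ce=cv2.connectedComponentsWithStats(m.astype(np.uint8))
    return [(l==i,s[i],ce[i]) for i in range(1,n) if s[i,4]>=amin]
def masks(img):
    h=cv2.cvtColor(img,cv2.COLOR_BGR2HSV);H,S,V=[h[...,i].astype(int) for i in range(3)]
    return dict(red=((H<6)|(H>174))&(S>170)&(V>60),blue=(H>100)&(H<125)&(S>140)&(V>50),
      green=(H>45)&(H<90)&(S>60)&(V>40),silver=(V>165)&(S<40))
E
python3 - <<'E'
from h import *
np.set_printoptions(precision=4,suppress=True)
for n in('scene','side'):
    c=pickle.load(open(f'{n}0.pkl','rb'));m=masks(c['img']);print(n)
    for k in('green','silver'):
        for b,s,ce in blobs(m[k],25):
            if s[4]<1500: print(k,s,ce.round(1),ray(c,ce,.016 if k=='green' else .012)[0,:2])
    for k in('red','blue'):
        for b,s,ce in blobs(m[k],1500):
            ct=max(cv2.findContours(cv2.morphologyEx(b.astype(np.uint8),cv2.MORPH_CLOSE,np.ones((5,5))),cv2.RETR_EXTERNAL,cv2.CHAIN_APPROX_NONE)[0],key=cv2.contourArea)
            # rim: rays on z=.035, min-area rect valid for upper outline; bottom at near side shows base edge
            hull=cv2.approxPolyDP(cv2.convexHull(ct),4,True)[:,0]
            print(k,s[4]);print(np.c_[hull,ray(c,hull,.035)[:,:2],ray(c,hull,0)[:,:2]])
# crops
c=cv2.imread('pics/scene0.png');cv2.imwrite('pics/crop.png',cv2.resize(c[185:305,215:375],None,fx=4,fy=4,interpolation=cv2.INTER_CUBIC))
E
```

```text
scene
green [457 223  15  10 110] [463.6 227.1] [0.524  0.3841]
green [241 254  16  11 130] [248.8 259.3] [ 0.5204 -0.0754]
green [448 307  13  18  83] [453.7 315.2] [0.7363 0.2389]
green [190 357  22  15 236] [200.5 363.8] [ 0.7354 -0.1813]
silver [516 121  19  11  60] [525.1 125.9] [0.109  0.8412]
silver [540 138  17   9  52] [549.1 141.4] [0.2162 0.84  ]
silver [322 241  27  26 273] [334.1 255.1] [0.5424 0.0914]
silver [140 270  27  30 330] [152.5 286.5] [ 0.5487 -0.2576]
silver [268 321  48   7  77] [291.8 323.8] [ 0.6895 -0.0289]
red 2873
[[459.     167.       0.3223   0.4869   0.2697   0.5266]
 [455.     177.       0.3633   0.4522   0.3133   0.4896]
 [388.     189.       0.3756   0.2739   0.3264   0.2999]
 [363.     152.       0.1918   0.2818   0.1308   0.3084]
 [428.     141.       0.1735   0.4795   0.1113   0.5187]]
red 5055
[[495.     235.       0.5824   0.4137   0.5463   0.4487]
 [487.     248.       0.6141   0.3752   0.5801   0.4077]
 [402.     264.       0.6187   0.1969   0.585    0.218 ]
 [372.     219.       0.476    0.1946   0.4332   0.2156]
 [374.     208.       0.439
[... 870 characters left out ...]
     365.       0.4205   0.4343   0.4347   0.4108]
 [115.     348.       0.5573   0.4398   0.5822   0.4168]
 [110.     334.       0.5787   0.4201   0.6054   0.3955]]
red 12213
[[295.     304.       0.3348   0.3008   0.3422   0.2668]
 [393.     315.       0.1882   0.2885   0.184    0.2535]
 [405.     419.       0.1729   0.4477   0.1674   0.4254]
 [275.     419.       0.3177   0.4835   0.3237   0.4639]]
blue 1519
[[309.     137.       0.4453  -0.3906   0.4614  -0.4792]
 [283.     172.       0.4643  -0.14     0.4819  -0.2088]
 [237.     163.       0.5967  -0.1651   0.6248  -0.2358]
 [236.     153.       0.6219  -0.227    0.652   -0.3027]
 [266.     131.       0.5879  -0.412    0.6153  -0.5023]]
```

View pics/crop.png

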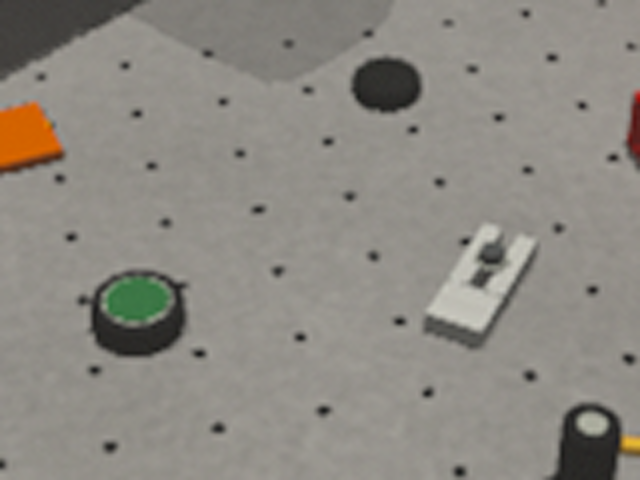

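The crop confirms both picks: the green-topped disc with a steel ring (scene ~249,263) and the forked bar with a screw head (~336,256). The cap at (312,206) has no lens. Next I'll work out the hover move.

```bash
cat >> h.py <<'E'
def go(s,xyz,yaw,pos=None,rot=None):
    "row values (units of 30 mm, deg) to reach TCP xyz with tool down and yaw"
    M=R.from_euler('xyz',s['eef_rot'],degrees=True)
    T=R.from_euler('xyz',[180,0,yaw],degrees=True)
    print('xyz',(M.inv().apply(np.array(xyz)-s['tcp_pos'])/.03).round(3),'rot',(M.inv()*T).as_rotvec(degrees=True).round(2))
E
python3 - <<'E'
from h import *
from plant import r
c=pickle.load(open('scene0.pkl','rb'))
p=ray(c,[(337,240.5),(350,244.5),(321.3,265),(334.5,268.8)],.012);print(p,p.mean(0))
d=p[:2].mean(0)-p[2:].mean(0);print('axis to fork',np.degrees(np.arctan2(d[1],d[0])),np.linalg.norm(d))
for y in(-158.5,-106): go(r.get_state(),[.53,.01,.24],y)
E
```

```text
[[0.50061361 0.11086519 0.012     ]
 [0.51878349 0.13269214 0.012     ]
 [0.56392304 0.05873402 0.012     ]
 [0.57976322 0.08025126 0.012     ]] [0.54077084 0.09563565 0.012     ]
axis to fork 139.92405207685024 0.08121439197401628
xyz [-16.562  16.332  -0.454] rot [ 0.07 -0.01 -0.03]
xyz [-16.562  16.332  -0.454] rot [ 7.000e-02  3.000e-02 -5.253e+01]
```

```bash
python3 -m crank '[{"xyz":[-16.56,16.33,-0.45],"delta_rot":[0,0,-118.5],"claw":0},{"xyz":[-16.56,16.33,-0.45],"delta_rot":[0,0,-118.5],"claw":0},{"xyz":[-16.56,16.33,-0.45],"delta_rot":[0,0,-118.5],"claw":0},{"xyz":[-16.56,16.33,-0.45],"delta_rot":[0,0,-118.5],"claw":0},{"xyz":[-16.56,16.33,-0.45],"delta_rot":[0,0,-118.5],"claw":0},{"xyz":[-16.56,16.33,-0.45],"delta_rot":[0,0,-118.5],"claw":0},{"xyz":[-16.56,16.33,-0.45],"delta_rot":[0,0,-118.5],"claw":0},{"xyz":[-16.56,16.33,-0.45],"delta_rot":[0,0,-118.5],"claw":0},{"xyz":[-16.56,16.33,-0.45],"delta_rot":[0,0,-118.5],"claw":0},{"xyz":[-16.56,16.33,-0.45],"delta_rot":[0,0,-118.5],"claw":0},{"xyz":[-16.56,16.33,-0.45],"delta_rot":[0,0,-118.5],"claw":0},{"xyz":[-16.56,16.33,-0.45],"delta_rot":[0,0,-118.5],"claw":0},{"xyz":[-16.56,16.33,-0.45],"delta_rot":[0,0,-118.5],"claw":0},{"xyz":[-16.56,16.33,-0.45],"delta_rot":[0,0,-118.5],"claw":0},{"xyz":[-16.56,16.33,-0.45],"delta_rot":[0,0,-118.5],"claw":0},{"xyz":[-16.56,16.33,-0.45],"delta_rot":[0,0,-118.5],"claw":0}]'
python3 - <<'E'
from h import *
from plant import r,optics
s=r.get_state();c=optics.capture('wrist');c['state']=s;pickle.dump(c,open('w1.pkl','wb'));cv2.imwrite('pics/w1.png',c['img'])
print(s['tcp_pos'],s['eef_rot'],s['joints'].round(1));m=masks(c['img'])
for k in('green','silver'):
    for b,st,ce in blobs(m[k],60): print(k,st,ce.round(1),ray(c,ce,.016 if k=='green' else .012)[0,:2])
E
```

```text
time_s: 2.15
tcp_pos: [0.5299, 0.0088, 0.2403]
eef_rot: [-180.0, -0.0, -40.1]
contact_force: [0.8, 0.5, 0.4]
gripper_width: 0.0877
gripper_force: 0.0
[0.52985439 0.00877424 0.24028797] [-1.79978035e+02 -1.03726345e-02 -4.01107573e+01] [ 22.2   6.3 -16.3  -0.  -67.3  27.7]
green [326 123  27  27 562] [339.1 135.7] [ 0.52335964 -0.07464722]
silver [444   0  21  48 442] [453.9  22.9] [ 0.53787641 -0.24192941]
silver [463   0  19  40 339] [473.1  19.5] [ 0.52735366 -0.25947669]
silver [183  17  58  51 284] [209.1  43.6] [ 0.69350537 -0.02589891]
silver [207  39  42  46 331] [225.4  65.9] [ 0.66538038 -0.02416107]
silver [218  42  21  10  84] [228.2  46.9] [ 0.67749595 -0.03967291]
silver [145  59  23  16 134] [155.1  66.1] [0.71581386 0.03607702]
silver [241  60   9  12  64] [245.5  66.3] [ 0.65056982 -0.04102054]
silver [176  65  26  39 377] [188.   82.8] [0.67972699 0.02025819]
silver [121  67  15  10  79] [127.7  71.2] [0.73201979 0.06344471]
silver [ 197   66   65   52 1045] [232.8  94. ] [ 0.63816028 -0.01035629]
silver [471  84  14  21  96] [478.2  93.8] [ 0.45759242 -0.22495732]
s
[... 1137 characters left out ...]
.38267669 -0.17781154]
silver [455 169  16  20 126] [462.7 178.6] [ 0.38358895 -0.15986245]
silver [211 186  24  39 512] [220.3 199. ] [0.55663324 0.0857031 ]
silver [ 14 201  10  21  75] [ 18.  210.7] [0.71034277 0.29209087]
silver [447 213  33  28 304] [462.1 230.5] [ 0.32514416 -0.1237626 ]
silver [ 27 229  16  12  84] [ 33.4 235.1] [0.67712728 0.30398798]
silver [430 229  12  20  99] [435.1 237.9] [ 0.33883006 -0.09166103]
silver [416 255  20  17 133] [426.8 262.5] [ 0.31597595 -0.06424692]
silver [213 307  13  16  89] [219.2 314.5] [0.43532591 0.20140257]
silver [226 307  34  26 363] [240.6 317. ] [0.41311151 0.18123148]
silver [262 312  26  22 172] [276.4 321.9] [0.37465333 0.14807626]
```

View pics/w1.png

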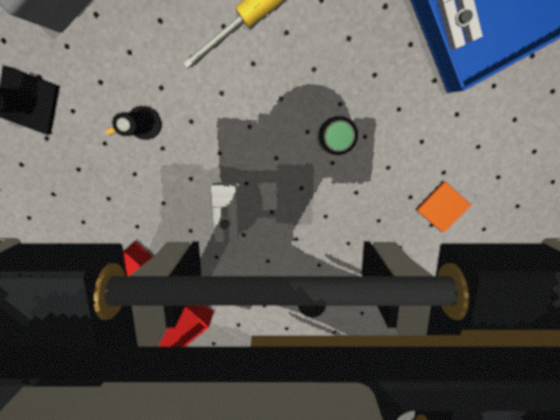

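The wrist view shows the loose lens at (339,136), clear of other things. The three views agree on it to about 3 mm. The clamp at (222,215) is partly behind a finger, so I'll take the lens first.

```bash
python3 - <<'E'
from h import *
from plant import r
s=r.get_state()
go(s,[.5225,-.0745,.06],-40); go(s,[.5225,-.0745,.0035],-40)
E
```

```text
xyz [1.602 2.288 6.008] rot [-0.02 -0.01 -0.1 ]
xyz [1.602 2.289 7.891] rot [-0.02 -0.01 -0.1 ]
```

```bash
python3 -m crank '[{"xyz":[1.6,2.29,3],"delta_rot":[0,0,0],"claw":0},{"xyz":[1.6,2.29,5],"delta_rot":[0,0,0],"claw":0},{"xyz":[1.6,2.29,6],"delta_rot":[0,0,0],"claw":0},{"xyz":[1.6,2.29,6.8],"delta_rot":[0,0,0],"claw":0},{"xyz":[1.6,2.29,7.4],"delta_rot":[0,0,0],"claw":0},{"xyz":[1.6,2.29,7.8],"delta_rot":[0,0,0],"claw":0},{"xyz":[1.6,2.29,7.88],"delta_rot":[0,0,0],"claw":0},{"xyz":[1.6,2.29,7.88],"delta_rot":[0,0,0],"claw":0},{"xyz":[1.6,2.29,7.88],"delta_rot":[0,0,0],"claw":0.3},{"xyz":[1.6,2.29,7.88],"delta_rot":[0,0,0],"claw":0.45},{"xyz":[1.6,2.29,7.88],"delta_rot":[0,0,0],"claw":0.6},{"xyz":[1.6,2.29,7.88],"delta_rot":[0,0,0],"claw":0.8},{"xyz":[1.6,2.29,7.88],"delta_rot":[0,0,0],"claw":1},{"xyz":[1.6,2.29,7.88],"delta_rot":[0,0,0],"claw":1},{"xyz":[1.6,2.29,7.88],"delta_rot":[0,0,0],"claw":1},{"xyz":[1.6,2.29,7.88],"delta_rot":[0,0,0],"claw":1}]' 25
python3 - <<'E'
from h import *
from plant import r
s=r.get_state()
print(s['tcp_pos'],s['eef_rot'])
go(s,[.5225,-.0745,.1],-40);go(s,[.508,.272,.10],-90.5);go(s,[.508,.272,.0085],-90.5)
E
```

```text
time_s: 4.2
tcp_pos: [0.5226, -0.0738, 0.0037]
eef_rot: [180.0, 0.0, -40.0]
contact_force: [-0.6, 0.5, 2.2]
gripper_width: 0.0456
gripper_force: 25.0
[ 0.52262938 -0.07384501  0.00368725] [ 1.79998639e+02  1.59397716e-04 -4.00269318e+01]
xyz [ 0.011  0.02  -3.21 ] rot [ 0.    0.   -0.03]
xyz [-7.788 -8.514 -3.211] rot [ 0.   -0.   50.47]
xyz [-7.788 -8.514 -0.161] rot [ 0.   -0.   50.47]
```

```bash
python3 -m crank '[{"xyz":[0,0,-0.5],"delta_rot":[0,0,0],"claw":1},{"xyz":[0,0,-1.5],"delta_rot":[0,0,0],"claw":1},{"xyz":[0,0,-2.5],"delta_rot":[0,0,0],"claw":1},{"xyz":[-0.4,-0.45,-3.2],"delta_rot":[0,0,2],"claw":1},{"xyz":[-1.2,-1.3,-3.2],"delta_rot":[0,0,7],"claw":1},{"xyz":[-2.2,-2.4,-3.2],"delta_rot":[0,0,14],"claw":1},{"xyz":[-3.2,-3.5,-3.2],"delta_rot":[0,0,21],"claw":1},{"xyz":[-4.2,-4.6,-3.2],"delta_rot":[0,0,28],"claw":1},{"xyz":[-5.2,-5.7,-3.2],"delta_rot":[0,0,35],"claw":1},{"xyz":[-6.2,-6.8,-3.2],"delta_rot":[0,0,42],"claw":1},{"xyz":[-7.1,-7.75,-3.2],"delta_rot":[0,0,48],"claw":1},{"xyz":[-7.6,-8.3,-3.2],"delta_rot":[0,0,50.5],"claw":1},{"xyz":[-7.79,-8.51,-3.2],"delta_rot":[0,0,50.5],"claw":1},{"xyz":[-7.79,-8.51,-3.2],"delta_rot":[0,0,50.5],"claw":1},{"xyz":[-7.79,-8.51,-3.2],"delta_rot":[0,0,50.5],"claw":1}]'
python3 - <<'E'
from h import *
from plant import r,optics
s=r.get_state()
for n in('wrist','scene'):
    c=optics.capture(n);c['state']=s;pickle.dump(c,open(n+'2.pkl','wb'));cv2.imwrite(f'pics/{n}2.png',c['img'])
w=pickle.load(open('wrist2.pkl','rb'));cv2.imwrite('pics/both2.png',np.hstack([cv2.resize(w['img'],(400,300)),cv2.resize(c['img'][150:330,280:520],(400,300))]))
E
```

```text
time_s: 6.08
tcp_pos: [0.5078, 0.2711, 0.0999]
eef_rot: [180.0, -0.0, -90.5]
contact_force: [-0.2, 0.1, -0.8]
gripper_width: 0.0455
gripper_force: 25.0
```

View pics/both2.png

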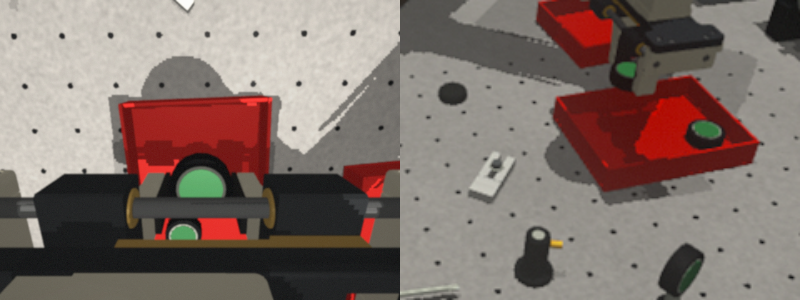

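The lens mount is held level over the far red tray, in its empty half; the seated lens is at left-panel (183,235). I'll lower it, open partway, then rise.

```bash
python3 -m crank '[{"xyz":[0,0,0.8],"delta_rot":[0,0,0],"claw":1},{"xyz":[0,0,1.7],"delta_rot":[0,0,0],"claw":1},{"xyz":[0,0,2.4],"delta_rot":[0,0,0],"claw":1},{"xyz":[0,0,2.8],"delta_rot":[0,0,0],"claw":1},{"xyz":[0,0,3],"delta_rot":[0,0,0],"claw":1},{"xyz":[0,0,3.06],"delta_rot":[0,0,0],"claw":1},{"xyz":[0,0,3.06],"delta_rot":[0,0,0],"claw":1},{"xyz":[0,0,3.06],"delta_rot":[0,0,0],"claw":1}]'
```

```text
time_s: 7.18
tcp_pos: [0.5081, 0.2722, 0.0085]
eef_rot: [-180.0, 0.0, -90.5]
contact_force: [0.4, 0.3, -0.4]
gripper_width: 0.0451
gripper_force: 25.0
```

```bash
python3 -m crank '[{"xyz":[0,0,0.02],"delta_rot":[0,0,0],"claw":1},{"xyz":[0,0,0.03],"delta_rot":[0,0,0],"claw":1},{"xyz":[0,0,0.03],"delta_rot":[0,0,0],"claw":0.4},{"xyz":[0,0,0.03],"delta_rot":[0,0,0],"claw":0.32},{"xyz":[0,0,0.03],"delta_rot":[0,0,0],"claw":0.3},{"xyz":[0,0,0.03],"delta_rot":[0,0,0],"claw":0.3},{"xyz":[0,0,-0.5],"delta_rot":[0,0,0],"claw":0.3},{"xyz":[0,0,-1.5],"delta_rot":[0,0,0],"claw":0.3},{"xyz":[0,0,-3],"delta_rot":[0,0,0],"claw":0.3},{"xyz":[0,0,-4.5],"delta_rot":[0,0,0],"claw":0},{"xyz":[0,0,-5],"delta_rot":[0,0,0],"claw":0},{"xyz":[0,0,-5],"delta_rot":[0,0,0],"claw":0},{"xyz":[0,0,-5],"delta_rot":[0,0,0],"claw":0}]'
python3 - <<'E'
from h import *
from plant import r,optics
s=r.get_state();print(s['tcp_pos'],s['eef_rot'])
c=optics.capture('wrist');c['state']=s;pickle.dump(c,open('w3.pkl','wb'));cv2.imwrite('pics/w3.png',c['img'])
p=proj(c,[.541,.0956,.012]);print(p)
for b,st,ce in blobs(masks(c['img'])['green'],60): print(st,ce,ray(c,ce,.020))
E
```

```text
time_s: 8.8
tcp_pos: [0.5072, 0.2714, 0.1569]
eef_rot: [179.9, -0.1, -90.5]
contact_force: [-0.5, 0.3, -0.6]
gripper_width: 0.0872
gripper_force: 0.0
[0.50717542 0.27144808 0.15686159] [ 1.79918131e+02 -5.40465335e-02 -9.05417586e+01]
[[236.94283415 -14.84490181]]
[264 178  32  33 825] [279.76363636 194.18545455] [[0.50766704 0.27097405 0.02      ]]
```

View pics/w3.png

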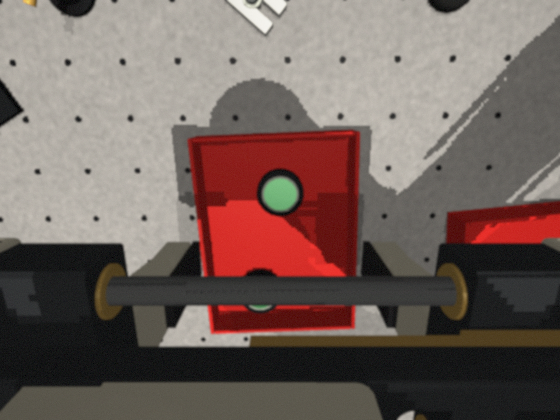

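The lens mount (280,194) lies flat on the red tray floor, released. The clamp is at the top edge, so I'll move to see it with the yaw already set for grasping.

```bash
python3 - <<'E'
from h import *
from plant import r
go(r.get_state(),[.495,.134,.19],-40)
E
```

```text
xyz [ 4.585  0.364 -1.107] rot [ 1.300e-01 -4.000e-02 -5.054e+01]
```

```bash
python3 -m crank '[{"xyz":[4.58,0.36,-1.1],"delta_rot":[0,0,-10],"claw":0},{"xyz":[4.58,0.36,-1.1],"delta_rot":[0,0,-20],"claw":0},{"xyz":[4.58,0.36,-1.1],"delta_rot":[0,0,-30],"claw":0},{"xyz":[4.58,0.36,-1.1],"delta_rot":[0,0,-40],"claw":0},{"xyz":[4.58,0.36,-1.1],"delta_rot":[0,0,-50.5],"claw":0},{"xyz":[4.58,0.36,-1.1],"delta_rot":[0,0,-50.5],"claw":0},{"xyz":[4.58,0.36,-1.1],"delta_rot":[0,0,-50.5],"claw":0},{"xyz":[4.58,0.36,-1.1],"delta_rot":[0,0,-50.5],"claw":0}]'
python3 - <<'E'
from h import *
from plant import r,optics
s=r.get_state();c=optics.capture('wrist');c['state']=s;pickle.dump(c,open('w4.pkl','wb'))
p=proj(c,[.541,.0956,.012])[0];print(p);x,y=p.astype(int)
h=cv2.cvtColor(c['img'],cv2.COLOR_BGR2HSV);print(h[y-6:y+7:3,x-40:x+41:8,2])
y0=max(0,y-100);x0=max(0,x-130);print(x0,y0)
cv2.imwrite('pics/w4.png',cv2.resize(c['img'][y0:y0+200,x0:x0+260],None,fx=3,fy=3,interpolation=cv2.INTER_CUBIC))
E
```

```text
time_s: 9.85
tcp_pos: [0.4957, 0.1347, 0.1905]
eef_rot: [180.0, 0.0, -40.2]
contact_force: [1.0, -0.7, 0.0]
gripper_width: 0.0875
gripper_force: 0.0
[281.47452398 127.69310955]
[[165 163  89  91 129  92 127 109  96  93  91]
 [142 150  92  89 133  93 130 111  93  95  95]
 [ 94 135  90  96 133  89 130 113  92  94  93]
 [ 90  91  92  93 134  89 130 111  94  99  93]
 [ 89  91  89  92 131 104 129 115  97  93  90]]
151 27
```

View pics/w4.png

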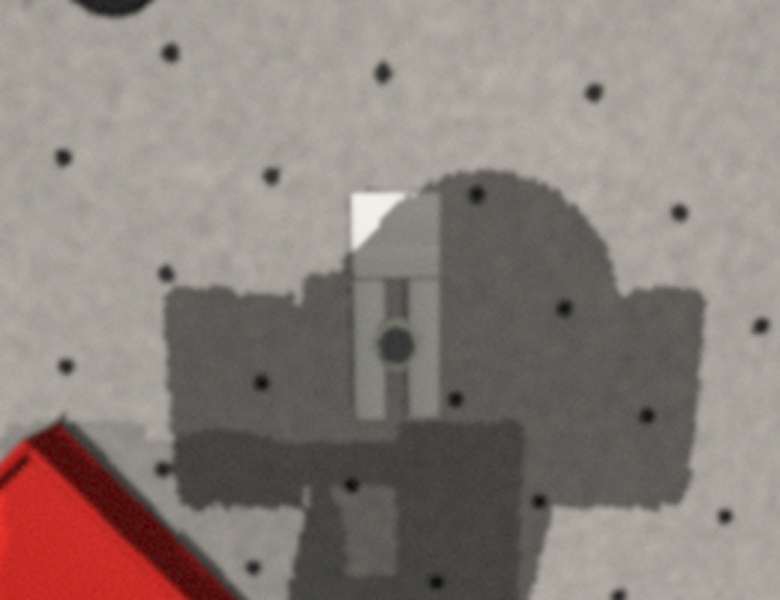

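The clamp lies in the gripper's shadow, lined up with the tool. Its top-face corners in the crop are (352,192), (440,192), (355,420) and (440,420), with the fork towards the bottom.

```bash
python3 - <<'E'
from h import *
from plant import r
c=pickle.load(open('w4.pkl','rb'))
p=ray(c,(np.array([(351.5,192),(440,192),(355,420),(440,420)])+.5)/3-.5+[151,27],.012)
d=p[2:].mean(0)-p[:2].mean(0);ce=p.mean(0);a=np.degrees(np.arctan2(d[1],d[0]));print(p,ce,a,np.linalg.norm(d))
s=r.get_state();y=a-180
print(y);go(s,[ce[0],ce[1],.06],y);go(s,[ce[0],ce[1],.0035],y)
E
```

```text
[[0.57705938 0.0829056  0.012     ]
 [0.55817582 0.06053215 0.012     ]
 [0.51882837 0.13157145 0.012     ]
 [0.4994726  0.10864449 0.012     ]] [0.53838404 0.09591342 0.012     ] 140.38784879963825 0.07589405238620046
-39.61215120036175
xyz [1.921 0.07  4.353] rot [ 0.03  0.01 -0.5 ]
xyz [1.921 0.069 6.237] rot [ 0.03  0.01 -0.5 ]
```

```bash
python3 -m crank '[{"xyz":[1.92,0.07,1.5],"delta_rot":[0,0,0],"claw":0},{"xyz":[1.92,0.07,3],"delta_rot":[0,0,0],"claw":0},{"xyz":[1.92,0.07,4.3],"delta_rot":[0,0,0],"claw":0},{"xyz":[1.92,0.07,5.2],"delta_rot":[0,0,0],"claw":0},{"xyz":[1.92,0.07,5.8],"delta_rot":[0,0,0],"claw":0},{"xyz":[1.92,0.07,6.15],"delta_rot":[0,0,0],"claw":0},{"xyz":[1.92,0.07,6.23],"delta_rot":[0,0,0],"claw":0},{"xyz":[1.92,0.07,6.23],"delta_rot":[0,0,0],"claw":0.3},{"xyz":[1.92,0.07,6.23],"delta_rot":[0,0,0],"claw":0.5},{"xyz":[1.92,0.07,6.23],"delta_rot":[0,0,0],"claw":0.62},{"xyz":[1.92,0.07,6.23],"delta_rot":[0,0,0],"claw":0.75},{"xyz":[1.92,0.07,6.23],"delta_rot":[0,0,0],"claw":1},{"xyz":[1.92,0.07,6.23],"delta_rot":[0,0,0],"claw":1},{"xyz":[1.92,0.07,6.23],"delta_rot":[0,0,0],"claw":1},{"xyz":[1.92,0.07,6.23],"delta_rot":[0,0,0],"claw":1}]' 30
python3 - <<'E'
from h import *
from plant import r
s=r.get_state()
print(s['tcp_pos'],s['eef_rot'])
go(s,[.527,-.337,.10],-10.6);go(s,[.527,-.337,.0085],-10.6)
E
```

```text
time_s: 11.78
tcp_pos: [0.5385, 0.096, 0.004]
eef_rot: [180.0, 0.0, -40.0]
contact_force: [0.3, -0.0, 0.3]
gripper_width: 0.0297
gripper_force: 30.0
[0.53854252 0.09597249 0.00396273] [ 1.79996283e+02  2.36365633e-04 -4.00279058e+01]
xyz [ 8.988 11.299 -3.201] rot [  0.     0.   -29.43]
xyz [ 8.988 11.299 -0.151] rot [  0.     0.   -29.43]
```

```bash
python3 -m crank '[{"xyz":[0,0,-0.5],"delta_rot":[0,0,0],"claw":1},{"xyz":[0,0,-1.5],"delta_rot":[0,0,0],"claw":1},{"xyz":[0,0,-2.5],"delta_rot":[0,0,0],"claw":1},{"xyz":[0.4,0.5,-3.2],"delta_rot":[0,0,-1],"claw":1},{"xyz":[1.2,1.5,-3.2],"delta_rot":[0,0,-4],"claw":1},{"xyz":[2.1,2.64,-3.2],"delta_rot":[0,0,-7],"claw":1},{"xyz":[3,3.77,-3.2],"delta_rot":[0,0,-10],"claw":1},{"xyz":[3.9,4.9,-3.2],"delta_rot":[0,0,-13],"claw":1},{"xyz":[4.8,6.03,-3.2],"delta_rot":[0,0,-16],"claw":1},{"xyz":[5.7,7.17,-3.2],"delta_rot":[0,0,-19],"claw":1},{"xyz":[6.6,8.3,-3.2],"delta_rot":[0,0,-22],"claw":1},{"xyz":[7.5,9.43,-3.2],"delta_rot":[0,0,-25],"claw":1},{"xyz":[8.3,10.43,-3.2],"delta_rot":[0,0,-28],"claw":1},{"xyz":[8.8,11.06,-3.2],"delta_rot":[0,0,-29.4],"claw":1},{"xyz":[8.99,11.3,-3.2],"delta_rot":[0,0,-29.4],"claw":1},{"xyz":[8.99,11.3,-3.2],"delta_rot":[0,0,-29.4],"claw":1},{"xyz":[8.99,11.3,-3.2],"delta_rot":[0,0,-29.4],"claw":1}]'
python3 - <<'E'
from h import *
from plant import r,optics
s=r.get_state()
c=optics.capture('scene')
w=optics.capture('wrist');cv2.imwrite('pics/both5.png',np.hstack([cv2.resize(w['img'],(400,300)),cv2.resize(c['img'][180:360,20:260],(400,300))]))
E
```

```text
time_s: 13.9
tcp_pos: [0.5271, -0.3363, 0.1002]
eef_rot: [-180.0, -0.0, -10.6]
contact_force: [-0.0, -0.3, -0.6]
gripper_width: 0.0294
gripper_force: 30.0
```

View pics/both5.png

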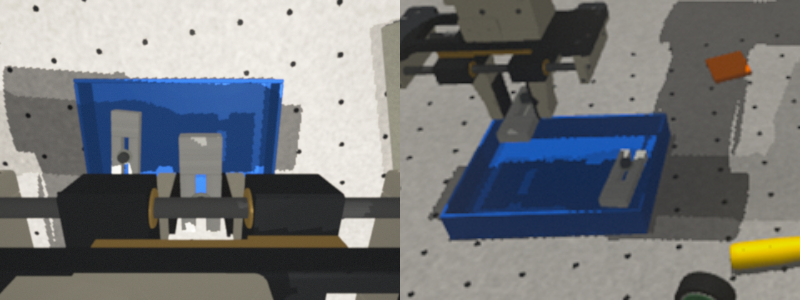

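The clamp is held level, aligned with the tray and clear of the seated clamp at left-panel (125,140). I'll lower it, release and rise.

```bash
python3 -m crank '[{"xyz":[0,0,0.8],"delta_rot":[0,0,0],"claw":1},{"xyz":[0,0,1.7],"delta_rot":[0,0,0],"claw":1},{"xyz":[0,0,2.4],"delta_rot":[0,0,0],"claw":1},{"xyz":[0,0,2.8],"delta_rot":[0,0,0],"claw":1},{"xyz":[0,0,3],"delta_rot":[0,0,0],"claw":1},{"xyz":[0,0,3.07],"delta_rot":[0,0,0],"claw":1},{"xyz":[0,0,3.07],"delta_rot":[0,0,0],"claw":1},{"xyz":[0,0,3.07],"delta_rot":[0,0,0],"claw":0.6},{"xyz":[0,0,3.07],"delta_rot":[0,0,0],"claw":0.5},{"xyz":[0,0,3.07],"delta_rot":[0,0,0],"claw":0.48},{"xyz":[0,0,3.07],"delta_rot":[0,0,0],"claw":0.48},{"xyz":[0,0,2.5],"delta_rot":[0,0,0],"claw":0.48},{"xyz":[0,0,1.5],"delta_rot":[0,0,0],"claw":0.48},{"xyz":[0,0,0],"delta_rot":[0,0,0],"claw":0.48},{"xyz":[0,0,-1.5],"delta_rot":[0,0,0],"claw":0.48},{"xyz":[-1,0,-3],"delta_rot":[0,0,0],"claw":0.2},{"xyz":[-2,0,-3.5],"delta_rot":[0,0,0],"claw":0},{"xyz":[-2,0,-3.5],"delta_rot":[0,0,0],"claw":0},{"xyz":[-2,0,-3.5],"delta_rot":[0,0,0],"claw":0}]'
python3 - <<'E'
from h import *
from plant import r,optics
w=optics.capture('wrist');c=optics.capture('scene')
cv2.imwrite('pics/both6.png',np.hstack([cv2.resize(w['img'],(400,300)),cv2.resize(c['img'][180:390,20:500],(400,300))]))
E
```

```text
time_s: 16.38
tcp_pos: [0.4683, -0.326, 0.2058]
eef_rot: [180.0, -0.1, -10.6]
contact_force: [0.6, -0.5, 0.0]
gripper_width: 0.0801
gripper_force: 0.0
```

View pics/both6.png

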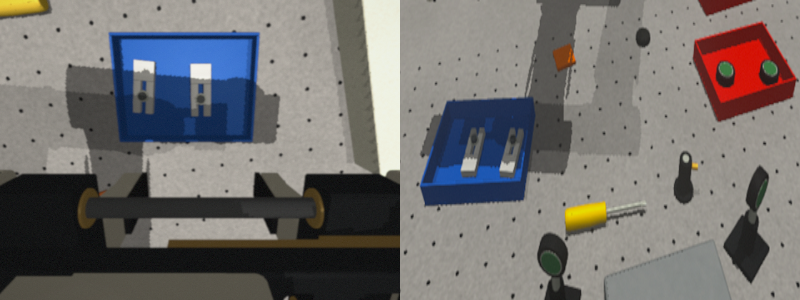

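Both clamps lie flat in the blue tray (left panel 145,88 and 201,90). Both lens mounts lie flat in the far red tray, and the gripper is clear of everything.

```bash
python3 -c "
from plant import job
print(job.close_job())"
```

```text
the job is handed in; nothing more can be done
None
```

The clamp lies flat in the blue tray and the lens mount was lowered flat into the far red tray, each beside the one already there; I handed the job in at about 16.5 s, but no verdict came back.

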